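Free the cup press and press on a metal cap

ROBOT

A 6-joint arm with a two-finger parallel gripper is mounted at the origin on the work surface. World frame = base frame: x ahead of the robot, y to its left, z up, the work surface at z = 0. Lengths are in m, angles in rad, forces in N, time in s.
With the tool pointing down it reaches from about 0.275 to 0.875 m from the base axis. Payload 12.5 kg.
Tool frame: the origin (TCP) lies at the very end of the fingers, on their centre line; the grasp point (between the pads) lies 19 mm behind it; x points along the fingers, z is the direction in which the jaws open and shut, and the axes are right-handed (so a half turn about x gives the same grasp; the last joint's range is limited). The gripper opens to 85 mm and grips with 20 to 120 N. Pads are 22 mm wide; open, the fingers measure 114 mm over their backs; the gripper's body (76 mm by 85 mm) begins 54 mm behind the grasp point. The pads swing forward as they close: fully open they stand 13 mm farther back than shut.
Start: joints at [1.068, 0.351, 1.652, -0, 1.139, -0.085], TCP at [0.223, 0.503, 0.203] pointing down, gripper open.
Joint ranges: [-2.75, 2.75], [-0.79, 2.1], [0.01, 2.65], [-1.57, 4.71], [0.07, 3.14], [-2.87, 2.87]. Speed limits (rad/s): [2.22, 2.22, 2.79, 3.14, 3.14, 3.14].

INTERFACE

Orientations are given as a unit quaternion [x, y, z, w].
In Python, from workcell import manip, viewer, job gives the robot as it stands.
- The arm moves only by the shell command python3 -m jog 'ROWS' [FORCE]. ROWS is a JSON object of lists of equal length, an entry for each row: "rotation": the turn, a rotation vector about the tool's x, y, z in degrees, a list of three; "dp": the shift along the tool's x, y, z in m, a list of three; "fingers": the opening in per cent of the stroke, from 0 (shut) to 100 (fully open). A call has 1 to 8 rows; each row shifts and turns the commanded pose from where the row before left it, along the tool's axes as they then stand; what a row does not reach is not made up. A row lasts 1/10 s, in which the tool goes at most 50 mm and 8.59 degrees, less where a joint would pass 70% of its speed; a pose out of reach is approached as far as the arm can. A call is refused whole if a number of a shift passes 0.05 or a number of a turn 8.59, either way. A call with a gripper value outside its range is refused whole. The fingers move at their own pace and stop on an object; FORCE is the grip in N (left out, the last holds). Time passes only in rows, so rows that do not move let the fingers close. It gives the time, the measured TCP pose, the force and the opening at its end, in the units of the state.
- manip.read_state(): the state, without advancing time (a new reading comes with each control period).
- viewer.read_camera(name): name is "scene" or "top" or "wrist"; returns a dict with "image" (420x560x3 uint8, red, green, blue), "camera_matrix" (3x3 intrinsics, pixels), "camera_from_world" (4x4, takes a point from world to camera coordinates). Camera axes: x right, y down, z forward; pixel columns grow to the right and rows downward; lengths in m; the calibration is good to about 2 mm. A picture is of the moment at which its call begins. There is no depth.
- job.hand_in(): hands the job in, once; it reports no verdict.
The state is a dict: "t": time; "joint_positions": joint angles; "joint_vel": joint speeds; "tau": joint torques, N m; "ee_pos": TCP position; "orientation": TCP orientation; "contact_force": force on the tool from outside, world axes, zero at the start; "moment": the same for the moment, N m; "gripper_width": finger opening in m.
Only numpy, scipy, OpenCV 4.12 (cv2) and the standard library are available. Lean on these libraries where they do the work, as an engineer would, in place of code of your own. Each camera call takes 0.05 s, during which the arm holds its last target. There are 200 camera calls.

TASK

Free the lever of the grey bench press: push its black bar knob, on the sloping console, fully down against its spring and, keeping it pushed down and never forcing it round, turn it clockwise as far as it goes, then let go, so that it stays down. Only then pull the press's lever down through its whole stroke, so that the metal cap is pressed home on the upturned cup, keep it down for a moment, and ease the lever all the way back up slowly, over three seconds or so, without letting it fly back. Leave the knob set as it is and do not disturb the cups, tin and other things standing about.

Things in the scene. Friction and masses are not known exactly. Their poses are not given: they have to be found in the camera images.
- press: the grey bench press, fixed. Origin: on the table, near the middle of its base plate; x from its front (robot side) to its back, y to its left, z up. Base plate 20 mm thick, x -130 to 170, y -190 to 150 mm. Column and head: x 5 to 150, y -20 to 70, top z 260; the ram rises through them to z 302. Below the ram, at x 35, y 20, an upturned cup with a metal cap stands in a nest.
- panel (a point): centre of the square panel (120 mm) on top of the sloping console at the right of the press; it slopes 30 degrees, down towards the press's right: x as the press's x, y up the slope, z out of the panel, 30 degrees from vertical, leaning to the right. In the press frame: x 40, y -135, z 95 mm; the console covers x -20 to 100, y -187 to -48; its highest edge is at z 125.
- knob_grip (a point): grip point of the stop knob, on its axis. The knob: a black disc 64 mm across, 10 mm thick, with a bar on top, 60 x 14 mm, 26 mm high; this point is 21 mm above the disc (5 mm below the bar's top), 43 mm out from the panel when up. z: out along the knob's axis, 30 degrees from vertical, leaning to the press's right; x along the bar, y across it. It moves and turns with the knob.
- knob_press (a joint): how far the knob is pushed in along its axis, m: 0 up, 0.009 fully down. Spring about 4 N at the top, 8.5 N fully down. It can be turned only when pushed in by more than 0.006 (up, its lug stands against a stop); once turned by some 0.3 rad it is held down, at about 0.006, when let go.
- stop_knob (a joint): angle of the stop knob, rad: 0 locked (as it starts) to 1.2 released (a stop), clockwise seen from outside the panel. As it turns, a 12 mm pin that stands under the lever beside the head draws into the head and frees the lever (at 1.0 and more).
- lever_grip (a point): middle of the lever's black round hand grip (22 mm diameter, 95 mm long, along the lever), 220 mm from the pivot; x along the lever to its pivot, y along the pivot axis (to the press's left). It can be pinched from above across y; at about z 305 mm when up, z 156 when down. It moves with the lever.
- lever_pivot (a point): the lever's pivot, on the press at x 110, y 90, z 200 mm in its frame; the pivot axis is the press's y. x, y, z as for the press.
- lever (a joint): lever angle, rad: 0 up (rest; it points to the press's front, 0.5 rad above level) to 0.7 down (stop, 0.2 rad below level). Spring return: about 3 N at the grip at the top, 11 N at the bottom; let go, it flies back up. Locked at 0 until the stop knob is released.
- cap (a joint): how far the metal cap has been pressed onto the cup, m: 0 is 8 mm proud, 0.008 home. It stays where it is pushed. The ram reaches the home height just at the end of the lever's stroke.
- cup_a: an upturned painted cup (75 mm high, 72 mm across its mouth) standing on the press's base plate, below and beside the lever; a bystander. Origin: centre of its underside.
- cup_b: an upturned painted cup, 75 mm high, 72 mm across, standing on the table; a bystander. Origin: centre of its underside.
- cup_c: an upturned painted cup, 75 mm high, 72 mm across, standing on the table; a bystander. Origin: centre of its underside.
- tin: a low round metal tin, 48 mm across, 30 mm high, on the press's base plate in front of the sloping console; a bystander. Origin: centre of its underside.
- tumbler: a glass tumbler, 84 mm across, 85 mm high; a bystander. Origin: centre of its underside.
- clay_bowl: a small clay bowl, 110 mm across, 45 mm high; a bystander. Origin: centre of its underside.
- mallet: a hammer lying on the table, 240 mm long; a bystander. Origin: at its underside, on its length, which is x (handle to -x).

How it is judged:
On the way, in this order (a step that is already met when the one before it is completed fails the run):
1. the stop knob is turned to released and stays down, let go, with the lever still up (value of joint stop_knob above 1 rad and value of joint knob_press above 0.004 m and value of joint lever below 0.1 rad and contact force between the fingers and anything else below 0.3 N), for 0.2 s.
2. the lever is pulled to the end of its stroke and the cap is home, for a moment (value of joint lever above 0.65 rad and value of joint cap above 0.006 m), for 0.2 s.
At the end, for the whole second after the job is handed in: The stop knob stands released (turned more than 1.0 of 1.2 rad) and still down (more than 4 mm in), the cap is home within 2 mm, and the lever is back up (below 0.05 rad) (value of joint lever below 0.05 rad and value of joint cap above 0.006 m and value of joint stop_knob above 1 rad and value of joint knob_press above 0.004 m); the robot touches nothing.
It fails at once if the lever flies back up (faster than 0.9 rad/s while more than 0.1 rad from its rest) (velocity of joint lever below -0.9 rad/s and value of joint lever above 0.1 rad).
It fails at once if the knob is forced round without being pushed down (turned by over 0.2 rad while less than 4.5 mm in) (value of joint stop_knob above 0.2 rad and value of joint knob_press below 0.0045 m).
It fails at once if the lever is forced down while the knob still locks it (value of joint lever above 0.25 rad and value of joint stop_knob below 0.9 rad).
It fails at once if a bystander is disturbed (moved more than 30 mm) (distance of any of cup_a, cup_b, cup_c, tin, tumbler, clay_bowl, mallet from where it was at the start of the episode above 0.03 m).
It also fails if it takes over 64 s, if anything falls off the work surface, if the arm or the gripper's body presses on something with over 40 N, if the wrist force passes 120 N, or if a joint passes its speed limit or range.

## Working session

There is one attempt and no reset: what is moved stays moved. The work goes in short steps, Python scripts to look and compute and a shell command to move; the robot and the scene stay as the last step left them, time stands still between calls to the robot, and variables do not carry over. Pictures are saved under pics/ and viewed, about 8 in all and at most 12, crops included, and the job is handed in when it is done.

```bash
ls; mkdir -p pics
python3 - <<'E'
from workcell import manip, viewer
import cv2,numpy as np
for n in ("scene","top"):
    c=viewer.read_camera(n); cv2.imwrite(f"pics/{n}0.png",c["image"][:,:,::-1])
    np.savez(f"pics/{n}0.npz",**c)
    print(n,c["camera_matrix"].round(1).tolist(),c["camera_from_world"].round(4).tolist())
print(manip.read_state())
E
```

```text
pics
scene [[404.3, 0.0, 280.8], [0.0, 404.3, 209.9], [0.0, 0.0, 1.0]] [[0.7947, 0.6069, 0.0134, -0.4124], [0.4117, -0.5227, -0.7465, -0.1029], [-0.446, 0.5987, -0.6653, 1.5663], [0.0, 0.0, 0.0, 1.0]]
top [[405.1, 0.0, 282.8], [0.0, 405.1, 210.8], [0.0, 0.0, 1.0]] [[-0.0262, -0.9995, -0.0147, -0.003], [-0.9883, 0.0281, -0.15, 0.5386], [0.1503, 0.0106, -0.9886, 1.2413], [0.0, 0.0, 0.0, 1.0]]
{'t': 0.1, 'joint_positions': array([ 1.06841815e+00,  3.51199932e-01,  1.65236326e+00, -1.58465925e-05,
        1.13911279e+00, -8.45715796e-02]), 'joint_vel': array([-9.70588334e-05,  3.19951963e-04,  5.45461683e-04, -1.59808499e-03,
       -1.11187508e-03,  9.87649797e-05]), 'tau': array([ 1.16187290e-03, -5.06819844e+01, -2.91878986e+01, -1.22191123e-04,
        2.66080024e-03, -2.22477311e-06]), 'ee_pos': array([0.22297063, 0.50241017, 0.20230145]), 'orientation': array([-0.38562319,  0.59315689,  0.38525241,  0.59248649]), 'contact_force': array([-0.36433501, -0.35321754, -0.70482104]), 'moment': array([ 0.03491458, -0.00961932, -0.01204464]), 'gripper_width': 0.08556315396201356}
```

View pics/scene0.png

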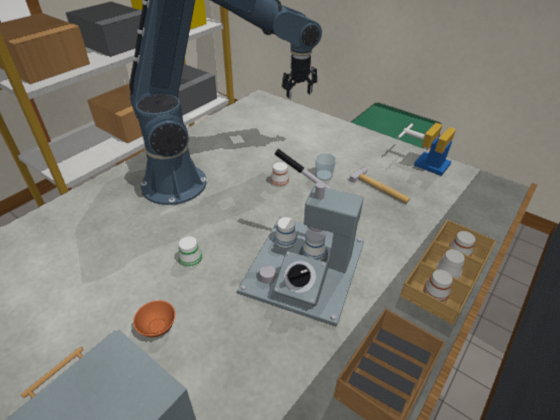

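View pics/top0.png

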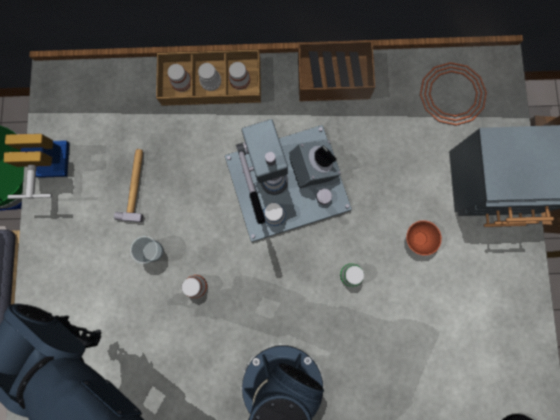

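The scene view shows the press with its knob at about (299,275), the lever grip at (290,160) and the base plate below. The top view shows base plate corners near (253,239), (349,209), (323,128) and (227,155), the knob at (322,157) and the lever grip at (257,207). I'll enlarge the press in both views.

Run:
```python
import cv2,numpy as np
a=cv2.imread("pics/top0.png")[110:250,215:360]; b=cv2.imread("pics/scene0.png")[140:325,230:375]
a=cv2.resize(a,None,fx=2.75,fy=2.75,interpolation=cv2.INTER_CUBIC);b=cv2.resize(b,None,fx=2.75,fy=2.75,interpolation=cv2.INTER_CUBIC)
o=np.zeros((b.shape[0],a.shape[1]+b.shape[1],3),np.uint8);o[:a.shape[0],:a.shape[1]]=a;o[:,a.shape[1]:]=b
cv2.imwrite("pics/crop0.png",o);print(o.shape,a.shape)
```

```text
(509, 798, 3) (385, 399, 3)
```

View pics/crop0.png

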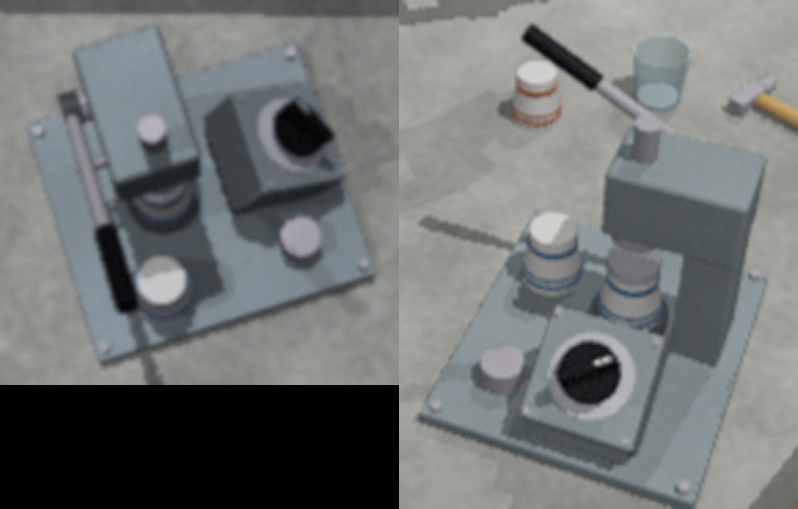

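The crop shows the plate corners in the top view at (101,363), (374,279), (300,45) and (30,122), and the ram top at (152,127). In the scene part the corners are at (418,418), (690,505) and (767,280), and the ram top is at (648,124). I'll fit x, y and yaw to these.

```bash
cat > h.py <<'E'
import numpy as np, cv2
from scipy.optimize import least_squares
from scipy.spatial.transform import Rotation as R
def proj(c,P):
    P=np.atleast_2d(P)@c["camera_from_world"][:3,:3].T+c["camera_from_world"][:3,3]
    q=P@c["camera_matrix"].T; return q[:,:2]/q[:,2:]
def w(p,P): return np.atleast_2d(P)@R.from_euler("z",p[2]).as_matrix().T+np.array([p[0],p[1],0])
E
python3 - <<'E'
from h import *
T=dict(np.load("pics/top0.npz"));S=dict(np.load("pics/scene0.npz"))
mm=lambda *a:np.array(a)/1000
th=.5;piv=mm(110,90,200);gr=lambda r:piv+r/1000*np.array([-np.cos(th),0,np.sin(th)])
t=[(mm(-130,150,20),(101,363)),(mm(-130,-190,20),(374,279)),(mm(170,-190,20),(300,45)),(mm(170,150,20),(30,122)),(mm(35,20,302),(152,127)),(gr(267.5),(127,308)),(gr(172.5),(104,228))]
s=[(mm(-130,-190,20),(418,416)),(mm(170,-190,20),(692,503)),(mm(170,150,20),(767,278)),(mm(35,20,302),(648,124)),(gr(267.5),(529,35)),(gr(172.5),(596,80))]
tu=np.array([b for _,b in t])/2.75+[215,110]; su=(np.array([b for _,b in s])-[399,0])/2.75+[230,140]
tp=np.array([a for a,_ in t]);sp=np.array([a for a,_ in s])
f=lambda p:np.r_[(proj(T,w(p,tp))-tu).ravel(),(proj(S,w(p,sp))-su).ravel()]
r=least_squares(f,[.55,0,.3],loss="soft_l1");p=r.x
print(p,np.degrees(p[2]));print(f(p).reshape(-1,2).round(1).tolist())
np.save("press.npy",p)
n=R.from_euler("x",30,degrees=True).as_matrix()
for k,q in dict(panel=mm(40,-135,95),knob=mm(40,-135,95)+.043*n[:,2],grip=gr(220)).items(): print(k,w(p,q).round(4))
print("axis",w([0,0,p[2]],n[:,2]),"up slope",w([0,0,p[2]],n[:,1]))
E
```

```text
[ 0.61280092 -0.0214834   0.26843177] 15.380007720115543
[[-1.5, -1.1], [0.9, -1.5], [-0.7, -1.9], [-1.0, -0.6], [0.3, -0.0], [0.2, -0.1], [0.6, 0.5], [-1.0, -2.4], [-0.7, 0.7], [1.0, -1.4], [-0.4, -0.6], [-2.1, -2.8], [0.2, 0.5]]
panel [[ 0.6872 -0.141   0.095 ]]
knob [[ 0.6929 -0.1618  0.1322]]
grip [[0.5088 0.0433 0.3055]]
axis [[ 0.13260985 -0.482094    0.8660254 ]] up slope [[-0.229687    0.83501131  0.5       ]]
```

```bash
cat >> h.py <<'E'
p=np.load("press.npy"); Rp=R.from_euler("z",p[2])
Rk=Rp*R.from_euler("x",30,degrees=True)          # panel frame: x, y upslope, z out
def tool(phi,base=Rk):                            # tool x = -z of base, tool z at phi (deg) from base x
    a=np.radians(phi);z=np.array([np.cos(a),np.sin(a),0]);x=np.array([0,0,-1.])
    return base*R.from_matrix(np.c_[x,np.cross(z,x),z])
def plan(pos,Rt,start=None):                      # rows (mm, deg) in tool axes to a target pose
    from workcell import manip
    s=manip.read_state(); P0,R0=(s["ee_pos"],R.from_quat(s["orientation"])) if start is None else start
    d=np.array(pos)-P0; rv=np.degrees((R0.inv()*Rt).as_rotvec())
    n=int(max(np.ceil(np.linalg.norm(d)/.049),np.ceil(np.linalg.norm(rv)/8.4),1))
    loc=[(R0*R.from_rotvec(np.radians(rv*i/n))).inv().apply(d/n) for i in range(n)]
    print("n",n,"rot/row",(rv/n).round(2).tolist(),"tot",rv.round(1)); print(" dp",[x.round(3).tolist() for x in loc])
    return np.array(pos),Rt
E
python3 - <<'E'
from h import *
from workcell import manip
s=manip.read_state();R0=R.from_quat(s["orientation"]);print(R0.as_matrix().round(3))
for ph in range(-180,180,30): print(ph,np.degrees((R0.inv()*tool(ph)).magnitude()).round(),end="; ")
print()
knob=np.array([.693,-.162,.132]);ax=Rk.apply([0,0,1])
a=plan([.40,.35,.44],R0); 
b=plan([.66,-.10,.46],tool(-90),a); plan(knob+.17*ax,tool(-90),b)
E
```

```text
[[-0.001 -0.914  0.406]
 [-0.001  0.406  0.914]
 [-1.     0.    -0.001]]
-180 131.0; -150 160.0; -120 171.0; -90 142.0; -60 113.0; -30 85.0; 0 58.0; 30 36.0; 60 31.0; 90 49.0; 120 75.0; 150 103.0; 
n 7 rot/row [0.0, 0.0, 0.0] tot [0. 0. 0.]
 dp [[-0.034, -0.032, -0.01], [-0.034, -0.032, -0.01], [-0.034, -0.032, -0.01], [-0.034, -0.032, -0.01], [-0.034, -0.032, -0.01], [-0.034, -0.032, -0.01], [-0.034, -0.032, -0.01]]
n 17 rot/row [8.04, 0.77, 2.16] tot [136.6  13.   36.7]
 dp [[-0.001, -0.025, -0.018], [-0.002, -0.027, -0.014], [-0.003, -0.029, -0.011], [-0.004, -0.03, -0.006], [-0.005, -0.03, -0.002], [-0.006, -0.03, 0.002], [-0.007, -0.029, 0.006], [-0.008, -0.028, 0.01], [-0.009, -0.026, 0.013], [-0.011, -0.023, 0.017], [-0.012, -0.02, 0.02], [-0.013, -0.017, 0.022], [-0.014, -0.013, 0.024], [-0.014, -0.009, 0.025], [-0.015, -0.005, 0.026], [-0.015, -0.001, 0.026], [-0.016, 0.004, 0.026]]
n 5 rot/row [0.0, 0.0, 0.0] tot [0. 0. 0.]
 dp [[0.016, 0.003, 0.045], [0.016, 0.003, 0.045], [0.016, 0.003, 0.045], [0.016, 0.003, 0.045], [0.016, 0.003, 0.045]]
```

```bash
python3 -m jog '{"dp":[[-0.034,-0.032,-0.01],[-0.034,-0.032,-0.01],[-0.034,-0.032,-0.01],[-0.034,-0.032,-0.01],[-0.034,-0.032,-0.01],[-0.034,-0.032,-0.01],[-0.034,-0.032,-0.01]],"rotation":[[0,0,0],[0,0,0],[0,0,0],[0,0,0],[0,0,0],[0,0,0],[0,0,0]],"fingers":[100,100,100,100,100,100,100]}'
python3 - <<'E'
from h import *
knob=np.array([.693,-.162,.132]);ax=Rk.apply([0,0,1])
b=plan([.66,-.10,.46],tool(30)); plan(knob+.17*ax,tool(30),b)
E
```

```text
t: 0.8
ee_pos: [0.4001, 0.3466, 0.442]
orientation: [-0.385, 0.593, 0.385, 0.593]
contact_force: [0.3, -0.2, 0.7]
gripper_width: 0.0853
n 11 rot/row [1.84, -1.78, 2.09] tot [ 20.2 -19.5  23. ]
 dp [[-0.002, -0.038, -0.028], [-0.004, -0.039, -0.026], [-0.006, -0.039, -0.025], [-0.008, -0.04, -0.023], [-0.01, -0.04, -0.022], [-0.013, -0.041, -0.02], [-0.015, -0.041, -0.018], [-0.017, -0.041, -0.017], [-0.019, -0.041, -0.015], [-0.021, -0.04, -0.013], [-0.022, -0.04, -0.011]]
n 5 rot/row [0.0, 0.0, 0.0] tot [0. 0. 0.]
 dp [[0.016, -0.04, -0.02], [0.016, -0.04, -0.02], [0.016, -0.04, -0.02], [0.016, -0.04, -0.02], [0.016, -0.04, -0.02]]
```

```bash
python3 -m jog '{"dp":[[-0.002,-0.038,-0.028],[-0.004,-0.039,-0.026],[-0.006,-0.039,-0.025],[-0.008,-0.04,-0.023],[-0.01,-0.04,-0.022],[-0.013,-0.041,-0.02],[-0.015,-0.041,-0.018],[-0.017,-0.041,-0.017]],"rotation":[[1.84,-1.78,2.09],[1.84,-1.78,2.09],[1.84,-1.78,2.09],[1.84,-1.78,2.09],[1.84,-1.78,2.09],[1.84,-1.78,2.09],[1.84,-1.78,2.09],[1.84,-1.78,2.09]],"fingers":[100,100,100,100,100,100,100,100]}' 
python3 -m jog '{"dp":[[-0.019,-0.041,-0.015],[-0.021,-0.04,-0.013],[-0.022,-0.04,-0.011],[0.016,-0.04,-0.02],[0.016,-0.04,-0.02],[0.016,-0.04,-0.02],[0.016,-0.04,-0.02],[0.016,-0.04,-0.02]],"rotation":[[1.84,-1.78,2.09],[1.84,-1.78,2.09],[1.84,-1.78,2.09],[0,0,0],[0,0,0],[0,0,0],[0,0,0],[0,0,0]],"fingers":[100,100,100,100,100,100,100,100]}'
python3 - <<'E'
from h import *
from workcell import viewer,manip
knob=np.array([.693,-.162,.132]);ax=Rk.apply([0,0,1])
plan(knob+.17*ax,tool(30)); print(manip.read_state()["joint_positions"].round(2))
c=viewer.read_camera("wrist");np.savez("pics/w1.npz",**c)
im=c["image"][:,:,::-1].copy()
cv2.imwrite("pics/w1.png",im);print(proj(c,knob),proj(c,[.6872,-.141,.095]))
E
```

```text
t: 1.6
ee_pos: [0.589, 0.0202, 0.4543]
orientation: [-0.165, 0.609, 0.433, 0.644]
contact_force: [0.7, 0.9, -0.1]
gripper_width: 0.0854
t: 2.4
ee_pos: [0.7126, -0.2457, 0.2765]
orientation: [-0.081, 0.607, 0.445, 0.654]
contact_force: [0.7, 0.4, 0.5]
gripper_width: 0.0854
n 1 rot/row [-0.05, 0.05, -0.05] tot [-0.   0.1 -0.1]
 dp [[-0.002, 0.0, 0.004]]
[-0.53  0.98  0.5   0.4   2.02 -1.21]
[[285.27121462 183.21718121]] [[284.98072046 175.21319284]]
```

View pics/w1.png

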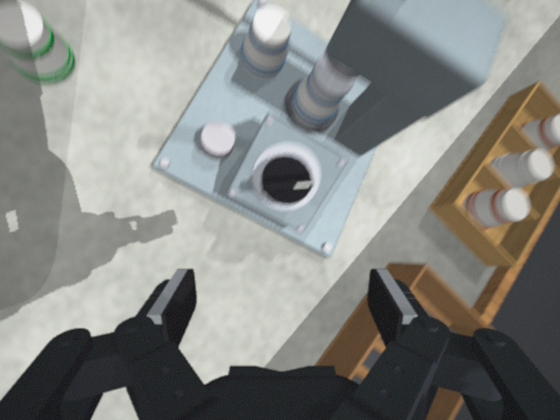

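The wrist view shows the knob disc at about (285,179), with the white pointer mark at (303,184). That is within a few pixels of the prediction. Next I'll enlarge the knob with its contrast stretched.

Run:
```python
from h import *
c=dict(np.load("pics/w1.npz"));im=c["image"][:,:,::-1]
g=im[135:225,235:335].astype(float); g=np.clip(255*(g/70.)**.7,0,255).astype(np.uint8)
cv2.imwrite("pics/w1c.png",cv2.resize(g,None,fx=6,fy=6,interpolation=cv2.INTER_CUBIC))
k=w(p,np.array([.04,-.135,.095])+R.from_euler("x",30,degrees=True).apply([0,0,.043]))[0]
# pointer mark: ray onto top-of-bar plane
m=(im[135:225,235:335].min(2)>120).astype(np.uint8)
n,l,s,ce=cv2.connectedComponentsWithStats(m)
for i in range(1,n): print(s[i],(ce[i]+[235,135]).round(1))
Rw=c["camera_from_world"][:3,:3];o=-Rw.T@c["camera_from_world"][:3,3]
def ray(u,h):
    d=Rw.T@np.linalg.solve(c["camera_matrix"],[*u,1]);nz=Rk.apply([0,0,1]);pl=k+nz*(h-.043)
    return Rk.inv().apply(o+d*((pl-o)@nz)/(d@nz)-k)
print("mark",ray((303,184.5),.048)*1000)
d=(im[135:225,235:335].max(2)<60).astype(np.uint8);ys,xs=np.where(d);print("dark centroid",xs.mean()+235,ys.mean()+135,ray((xs.mean()+235,ys.mean()+135),.035)*1000)
print(proj(c,[k,k+Rk.apply([.03,0,0]),k+Rk.apply([0,.03,0])]))
```

```text
[0 0 2 6 9] [235.3 137. ]
[3 0 2 1 2] [238.5 135. ]
[ 7  0 13  4 30] [247.6 135.8]
[   0    0  100   90 5996] [291.7 178.2]
[ 0 15  6 10 33] [236.6 154. ]
[  0  68  43  22 499] [249.3 217. ]
mark [17.67907407  9.47784987  5.        ]
dark centroid 284.13360053440215 179.14228456913827 [-2.5369213   1.65589291 -8.        ]
[[285.37570986 182.95926917]
 [307.50048342 195.43723856]
 [298.73832361 160.45916351]]
```

View pics/w1c.png

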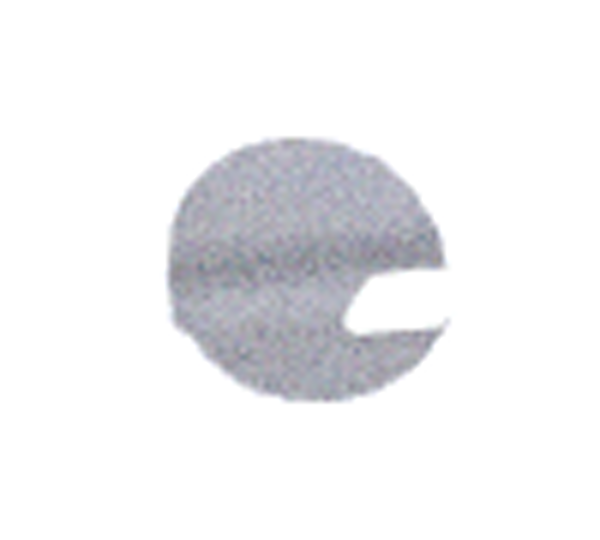

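The stretched crop shows the bar running nearly horizontally across the knob, with its mark at the right end. In the panel frame that is about 33° from x. I'll turn the jaws across it (phi ≈ -57°), come closer and look again.

```bash
python3 -m jog '{"dp":[[0.009,0,0],[0.009,0,0],[0.009,0,0],[0.009,0,0],[0.009,0,0],[0.009,0,0],[0.009,0,0],[0.009,0,0]],"rotation":[[8,0,0],[8,0,0],[8,0,0],[8,0,0],[8,0,0],[8,0,0],[8,0,0],[8,0,0]],"fingers":[100,100,100,100,100,100,100,100]}' 
python3 -m jog '{"dp":[[0,0,0],[0,0,0],[0,0,0],[0,0,0]],"rotation":[[8,0,0],[8,0,0],[7,0,0],[0,0,0]],"fingers":[100,100,100,100]}'
cat >> h.py <<'E'
def ray(c,u,pt,nz):   # ray through pixel u onto plane (pt,nz)
    Rw=c["camera_from_world"][:3,:3];o=-Rw.T@c["camera_from_world"][:3,3]
    d=Rw.T@np.linalg.solve(c["camera_matrix"],[*u,1]); return o+d*((pt-o)@nz)/(d@nz)
k0=w(p,np.array([.04,-.135,.095])+R.from_euler("x",30,degrees=True).apply([0,0,.043]))[0]
ax=Rk.apply([0,0,1])
E
python3 - <<'E'
from h import *
from workcell import viewer,manip
plan(k0+.10*ax,tool(-57)); print(manip.read_state()["joint_positions"].round(2))
c=viewer.read_camera("wrist");np.savez("pics/w2.npz",**c)
im=c["image"][:,:,::-1].copy();u=proj(c,k0)[0];print(u)
x,y=int(u[0])-80,max(int(u[1])-80,0);g=im[y:y+160,x:x+160].astype(float)
g=np.clip(255*(g/110.)**.6,0,255).astype(np.uint8)
print(x,y,g.shape);cv2.imwrite("pics/w2c.png",cv2.resize(g,None,fx=3.7,fy=3.7,interpolation=cv2.INTER_CUBIC))
E
```

```text
t: 3.25
ee_pos: [0.7028, -0.2096, 0.2153]
orientation: [0.279, 0.751, 0.054, 0.596]
contact_force: [0.0, -1.3, 0.4]
gripper_width: 0.0856
t: 3.65
ee_pos: [0.7029, -0.2097, 0.2156]
orientation: [0.391, 0.746, -0.095, 0.53]
contact_force: [-0.5, 0.5, 0.2]
gripper_width: 0.0855
n 1 rot/row [-0.14, -0.05, -0.05] tot [-0.1 -0.  -0.1]
 dp [[-0.003, 0.003, 0.001]]
[-0.5   0.92  0.75  0.38  1.83  0.26]
[282.18113467 198.5194024 ]
202 118 (160, 160, 3)
```

View pics/w2c.png

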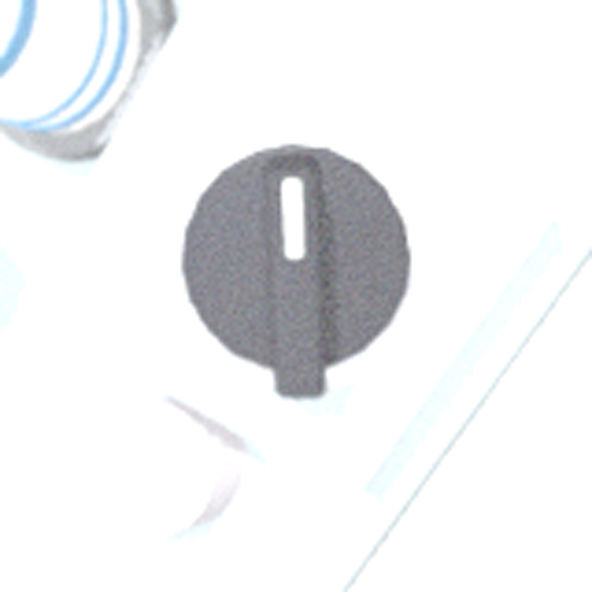

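The crop shows the bar clearly, from (292,163) at the mark end to (300,395), almost exactly across the jaws. The disc is centred at (297,258). I'll convert both to the panel frame.

Run:
```python
from h import *
c=dict(np.load("pics/w2.npz"))
f=lambda u,h: Rk.inv().apply(ray(c,np.array(u)/3.7+[202,118],k0+ax*(h-.043),ax)-k0)*1000
a,b=f((292,163),.048),f((300,395),.048)
a2,b2=f((292,182),.048),f((293,256),.048)
print(a,b,"mid",(a+b)/2,"ang",np.degrees(np.arctan2(*(a-b)[1::-1])),np.degrees(np.arctan2(*(a2-b2)[1::-1])))
print("disc",f((297,258),.022), np.linalg.norm(f((183,258),.022)-f((411,258),.022)))
```

```text
[28.55185319 19.79247855  5.        ] [-19.84591421 -13.82707549   5.        ] mid [4.35296949 2.98270153 5.        ] ang 34.785812114868584 33.58180545008604
disc [  4.25926777   2.59824779 -21.        ] 60.98504111499942
```

```bash
echo 'kn=k0+Rk.apply([.0043,.0028,0])' >> h.py
python3 - <<'E'
from h import *
plan(kn+.0*ax,tool(-56))
E
```

```text
n 2 rot/row [-0.45, -0.02, -0.03] tot [-0.9 -0.  -0.1]
 dp [[0.048, 0.004, 0.001], [0.048, 0.004, 0.001]]
```

```bash
python3 -m jog '{"dp":[[0.024,0.004,0.001],[0.024,0.004,0.001],[0.024,0,0],[0.018,0,0],[0.010,0,0],[0.008,0,0],[0.004,0,0],[0,0,0]],"rotation":[[-1,0,0],[0,0,0],[0,0,0],[0,0,0],[0,0,0],[0,0,0],[0,0,0],[0,0,0]],"fingers":[100,100,100,100,100,100,100,100]}'
python3 - <<'E'
from h import *
plan(kn-.016*ax,tool(-56))
E
```

```text
t: 4.5
ee_pos: [0.6952, -0.1515, 0.1206]
orientation: [0.386, 0.747, -0.088, 0.534]
contact_force: [0.2, 0.3, -0.3]
gripper_width: 0.0855
n 1 rot/row [0.02, 0.01, -0.06] tot [ 0.   0.  -0.1]
 dp [[0.001, -0.0, -0.001]]
```

Now I'll close gently on the bar.

```bash
python3 -m jog '{"dp":[[0,0,0],[0,0,0],[0,0,0],[0,0,0],[0,0,0],[0,0,0],[0,0,0],[0,0,0]],"rotation":[[0,0,0],[0,0,0],[0,0,0],[0,0,0],[0,0,0],[0,0,0],[0,0,0],[0,0,0]],"fingers":[0,0,0,0,0,0,0,0]}' 50
python3 - <<'E'
from h import *
from workcell import manip
s=manip.read_state();print(Rk.inv().apply(s["contact_force"]),Rk.inv().apply(s["moment"]),s["gripper_width"])
plan(kn-.016*ax,tool(-56))
E
```

```text
t: 5.3
ee_pos: [0.6951, -0.1514, 0.1205]
orientation: [0.386, 0.747, -0.088, 0.534]
contact_force: [0.0, -0.2, 0.3]
gripper_width: 0.0
[-0.05490413 -0.03906471  0.37279471] [-0.25382458  0.00238164 -0.02409392] 2.8866238352054945e-05
n 1 rot/row [-0.02, -0.0, -0.06] tot [-0.  -0.  -0.1]
 dp [[0.001, -0.0, -0.001]]
```

The fingers closed completely without meeting the bar, so I'll look.

Run:
```python
from h import *
from workcell import viewer
W=viewer.read_camera("wrist")
S=viewer.read_camera("scene");np.savez("pics/w3.npz",**W);np.savez("pics/s3.npz",**S)
a=S["image"][200:340,220:360,::-1].astype(float);b=W["image"][130:410,140:420,::-1].astype(float)
f=lambda g,n:cv2.resize(np.clip(255*(g/200.)**.6,0,255).astype(np.uint8),(n,n),interpolation=cv2.INTER_CUBIC)
cv2.imwrite("pics/c3.png",np.hstack([f(a,400),f(b,400)]))
print((proj(S,[kn,kn-.016*ax])-[220,200])*400/140,(proj(W,[kn,kn-.016*ax])-[140,130])*400/280+[400,0])
```

```text
[[223.98754784 208.01504145]
 [226.28813103 211.34968149]] [[599.15173176 182.19541803]
 [599.36497619 165.31857681]]
```

View pics/c3.png

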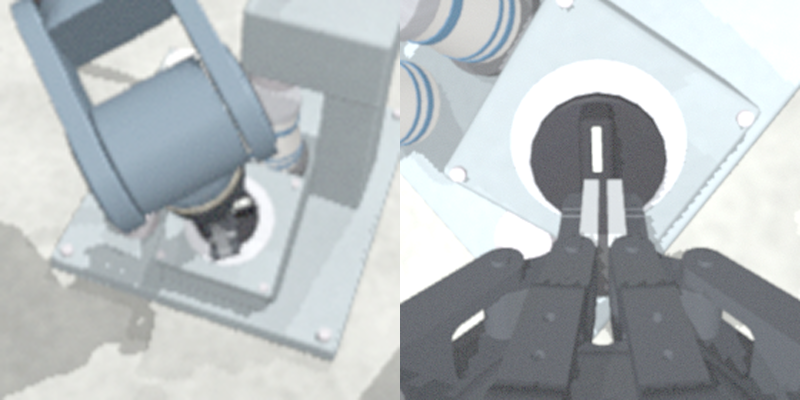

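In the wrist view the shut fingertips, at about (603,180), lie in front of the bar, whose mark runs from (597,127) to (597,171). Nothing is touching, so the knob seems to be deeper than I assumed. I'll triangulate the mark between the two wrist views.

Run:
```python
from h import *
V=[dict(np.load(f"pics/{n}.npz")) for n in("w2","w3")]
pix=[[(292,178),(294,258),(297,258),],[(597,127),(597,171),(598,157)]]
px=[(np.array(pix[0])/3.7+[202,118]),(np.array(pix[1])-[400,0])*.7+[140,130]]
Ps=[v["camera_matrix"]@v["camera_from_world"][:3] for v in V]
X=cv2.triangulatePoints(Ps[0],Ps[1],px[0].T.copy(),px[1].T.copy());X=(X[:3]/X[3]).T
print(X.round(4)); print("panel coords rel kn mm",(Rk.inv().apply(X-kn)*1000).round(1))
print(px[1], V[1]["camera_matrix"])
# range from disc width
for v,wd in((V[0],228/3.7),(V[1],137*.7)): print("disc depth",v["camera_matrix"][0,0]*.064/wd,"pred",(v["camera_from_world"]@[*(kn-.021*ax),1])[2])
from workcell import manip
s=manip.read_state();print(Rk.inv().apply(s["ee_pos"]-kn)*1000)
```

```text
[[ 0.7145 -0.1431  0.147 ]
 [ 0.6996 -0.1546  0.1361]
 [ 0.6904 -0.1451  0.1065]]
panel coords rel kn mm [[ 21.5  15.3   6.7]
 [  4.1   3.6   0.8]
 [ -2.3  -1.2 -30.7]]
[[277.9 218.9]
 [277.9 249.7]
 [278.6 239.9]] [[300.96943051   0.         281.61093912]
 [  0.         300.96943051 210.39326319]
 [  0.           0.           1.        ]]
disc depth 0.31258579449807217 pred 0.29781442260612623
disc depth 0.20085551150004358 pred 0.19472983142864875
[  0.60626622  -0.49981533 -14.86381127]
```

Run:
```python
from h import *
from workcell import manip
s=manip.read_state();Rt=R.from_quat(s["orientation"]);P=s["ee_pos"];v=dict(np.load("pics/w3.npz"))
for dx in(0,-.01,-.02,-.03):
  print(dx,[((proj(v,P+Rt.apply([dx,dy,0]))[0]-[140,130])/.7+[400,0]).round(0).tolist() for dy in(-.011,0,.011)])
o=-v["camera_from_world"][:3,:3].T@v["camera_from_world"][:3,3];print("cam in tool",Rt.inv().apply(o-P))
b=v["image"][200:380,200:360,::-1].astype(float)
cv2.imwrite("pics/c4.png",cv2.resize(np.clip(255*(b/130.)**.5,0,255).astype(np.uint8),None,fx=4,fy=3.3,interpolation=cv2.INTER_CUBIC))
```

```text
0 [[601.0, 188.0], [601.0, 166.0], [601.0, 143.0]]
-0.01 [[601.0, 200.0], [601.0, 176.0], [601.0, 152.0]]
-0.02 [[601.0, 212.0], [601.0, 188.0], [601.0, 162.0]]
-0.03 [[601.0, 226.0], [601.0, 201.0], [601.0, 174.0]]
cam in tool [-0.17185398  0.08143324  0.00034424]
```

View pics/c4.png

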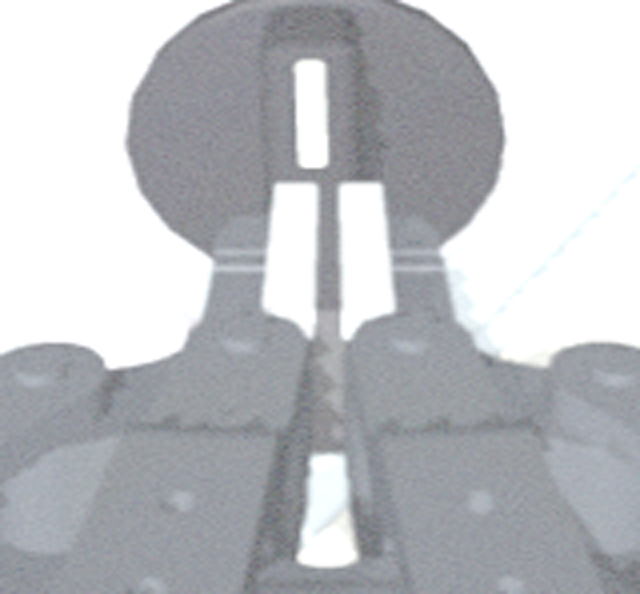

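The shut pads, at (272..390, 180) in this crop, lie over the bar. Their tips image well behind where the reported TCP projects. I'll check where the open fingertips projected in w1.

```bash
python3 - <<'E'
from h import *
v=dict(np.load("pics/w1.npz"))
P=k0+.17*ax+tool(30).apply([.002,0,-.004]);Rt=tool(30)
for dx in(0,-.013,-.03,-.045,-.06): print(dx,[proj(v,P+Rt.apply([dx,dy,z]))[0].round(0).tolist() for dy in(0,.011) for z in(-.0425,.0425)])
E
python3 -m jog '{"dp":[[0.002,0,0],[0.002,0,0],[0,0,0]],"rotation":[[0,0,0],[0,0,0],[0,0,0]],"fingers":[0,0,0]}'
```

```text
0 [[215.0, 245.0], [350.0, 245.0], [213.0, 229.0], [352.0, 229.0]]
-0.013 [[210.0, 255.0], [355.0, 255.0], [209.0, 238.0], [357.0, 237.0]]
-0.03 [[203.0, 269.0], [362.0, 269.0], [201.0, 251.0], [364.0, 251.0]]
-0.045 [[195.0, 285.0], [370.0, 285.0], [193.0, 265.0], [373.0, 265.0]]
-0.06 [[186.0, 304.0], [380.0, 304.0], [183.0, 282.0], [383.0, 282.0]]
t: 5.7
ee_pos: [0.6944, -0.1492, 0.1167]
orientation: [0.386, 0.747, -0.088, 0.533]
contact_force: [-0.2, 0.6, 0.1]
gripper_width: -0.0003
```

Both wrist views put the real fingertips about 34 mm behind the reported TCP. With the fingers shut I'll feel for the bar top; contact there only pushes against the spring.

```bash
for i in 1; do python3 -m jog '{"dp":[[0.002,0,0],[0.002,0,0],[0.001,0,0],[0,0,0]],"rotation":[[0,0,0],[0,0,0],[0,0,0],[0,0,0]],"fingers":[0,0,0,0]}'; python3 -m jog '{"dp":[[0.001,0,0],[0.001,0,0],[0.001,0,0],[0,0,0]],"rotation":[[0,0,0],[0,0,0],[0,0,0],[0,0,0]],"fingers":[0,0,0,0]}'; done
```

```text
t: 6.1
ee_pos: [0.6938, -0.147, 0.1126]
orientation: [0.386, 0.747, -0.088, 0.534]
contact_force: [-0.1, -0.3, 0.4]
gripper_width: 0.0003
t: 6.5
ee_pos: [0.6937, -0.1458, 0.1105]
orientation: [0.386, 0.747, -0.088, 0.534]
contact_force: [0.2, -1.2, 3.5]
gripper_width: -0.0003
```

Contact came at 3.5 N, so the tips really are 32 mm behind the reported TCP. The bar also sits about 2 mm towards tool -z. I'll back off, open, advance 20 mm past the contact point and close.

```bash
python3 -m jog '{"dp":[[-0.006,0,-0.002],[0,0,0],[0,0,0],[0,0,0],[0,0,0],[0,0,0],[0,0,0],[0,0,0]],"rotation":[[0,0,0],[0,0,0],[0,0,0],[0,0,0],[0,0,0],[0,0,0],[0,0,0],[0,0,0]],"fingers":[100,100,100,100,100,100,100,100]}'
python3 -m jog '{"dp":[[0.006,0,0],[0.006,0,0],[0.006,0,0],[0.005,0,0],[0.003,0,0],[0,0,0],[0,0,0],[0,0,0]],"rotation":[[0,0,0],[0,0,0],[0,0,0],[0,0,0],[0,0,0],[0,0,0],[0,0,0],[0,0,0]],"fingers":[100,100,100,100,100,100,20,0]}' 40
python3 -m jog '{"dp":[[0,0,0],[0,0,0],[0,0,0],[0,0,0],[0,0,0]],"rotation":[[0,0,0],[0,0,0],[0,0,0],[0,0,0],[0,0,0]],"fingers":[0,0,0,0,0]}'
```

```text
t: 7.3
ee_pos: [0.6929, -0.1474, 0.1162]
orientation: [0.386, 0.747, -0.088, 0.534]
contact_force: [0.1, 1.0, 0.2]
gripper_width: 0.0854
t: 8.1
ee_pos: [0.6896, -0.135, 0.0939]
orientation: [0.386, 0.747, -0.088, 0.534]
contact_force: [-0.5, 1.3, -0.3]
gripper_width: 0.059
t: 8.6
ee_pos: [0.6895, -0.1349, 0.0939]
orientation: [0.386, 0.747, -0.088, 0.534]
contact_force: [-1.0, -1.0, 2.4]
gripper_width: 0.0129
```

The bar is gripped at 12.9 mm. Now I'll push it in with a firmer grip.

```bash
python3 -m jog '{"dp":[[0,0,0],[0.002,0,0],[0.002,0,0],[0.002,0,0],[0.002,0,0],[0.001,0,0],[0,0,0]],"rotation":[[0,0,0],[0,0,0],[0,0,0],[0,0,0],[0,0,0],[0,0,0],[0,0,0]],"fingers":[0,0,0,0,0,0,0]}' 80
python3 - <<'E'
from h import *
from workcell import manip
s=manip.read_state();print(Rk.inv().apply(s["contact_force"]),(Rk.inv().apply(s["ee_pos"]-kn)*1000).round(1),s["joint_positions"].round(2))
E
```

```text
t: 9.3
ee_pos: [0.6883, -0.1308, 0.0863]
orientation: [0.386, 0.747, -0.088, 0.534]
contact_force: [-2.3, -3.0, 8.3]
gripper_width: 0.0122
[-3.02937643  2.19475373  8.27902596] [ -0.5   1.2 -55.3] [-0.42  0.93  1.05  0.4   1.52  0.2 ]
```

```bash
python3 -m jog '{"dp":[[0.001,0,0],[0.001,0,0],[0,0,0]],"rotation":[[0,0,0],[0,0,0],[0,0,0]],"fingers":[0,0,0]}'
python3 - <<'E'
from h import *
from workcell import manip
s=manip.read_state();print(Rk.inv().apply(s["contact_force"]),(Rk.inv().apply(s["ee_pos"]-kn)*1000).round(1))
E
```

```text
t: 9.6
ee_pos: [0.6884, -0.1306, 0.0861]
orientation: [0.386, 0.747, -0.088, 0.535]
contact_force: [-3.9, -7.8, 14.7]
gripper_width: 0.0121
[-5.85070637  1.76452704 15.94997054] [ -0.4   1.2 -55.6]
```

The force rises steeply, so the knob is at its stop. Now the clockwise turn, which is positive about tool x.

```bash
python3 -m jog '{"dp":[[0,0,0],[0,0,0],[0,0,0],[0,0,0],[0,0,0],[0,0,0],[0,0,0]],"rotation":[[3,0,0],[4,0,0],[4,0,0],[4,0,0],[4,0,0],[4,0,0],[0,0,0]],"fingers":[0,0,0,0,0,0,0]}'
python3 - <<'E'
from h import *
from workcell import manip
s=manip.read_state();Rt=R.from_quat(s["orientation"]);print(Rt.inv().apply(s["contact_force"]),Rt.inv().apply(s["moment"]),(Rk.inv().apply(s["ee_pos"]-kn)*1000).round(1),np.degrees((tool(-56).inv()*Rt).as_rotvec()))
E
```

```text
t: 10.3
ee_pos: [0.6887, -0.131, 0.0858]
orientation: [0.486, 0.713, -0.237, 0.447]
contact_force: [-2.2, -6.8, 13.5]
gripper_width: 0.0124
[-14.6718156   -3.57870502  -2.20586508] [ 0.07351765  0.00532083 -0.82779264] [ -0.2   0.6 -55.6] [23.13820124 -0.17350401  0.11453365]
```

Turning freely and still pressed. I'll carry on to the stop.

```bash
python3 -m jog '{"dp":[[0,0,0],[0,0,0],[0,0,0],[0,0,0],[0,0,0],[0,0,0],[0,0,0],[0,0,0]],"rotation":[[4,0,0],[5,0,0],[5,0,0],[5,0,0],[5,0,0],[5,0,0],[5,0,0],[0,0,0]],"fingers":[0,0,0,0,0,0,0,0]}'
python3 -m jog '{"dp":[[0,0,0],[0,0,0],[0,0,0],[0,0,0],[0,0,0]],"rotation":[[4,0,0],[4,0,0],[3,0,0],[2,0,0],[0,0,0]],"fingers":[0,0,0,0,0]}'
python3 - <<'E'
from h import *
from workcell import manip
s=manip.read_state();Rt=R.from_quat(s["orientation"]);print(Rt.inv().apply(s["contact_force"]),Rt.inv().apply(s["moment"]),(Rk.inv().apply(s["ee_pos"]-kn)*1000).round(1),np.degrees((tool(-56).inv()*Rt).as_rotvec()),s["joint_positions"].round(2))
E
```

```text
t: 11.1
ee_pos: [0.6887, -0.1317, 0.0854]
orientation: [0.595, 0.612, -0.435, 0.286]
contact_force: [-0.8, -11.8, 11.4]
gripper_width: 0.0126
t: 11.6
ee_pos: [0.6886, -0.1319, 0.0853]
orientation: [0.623, 0.56, -0.501, 0.217]
contact_force: [-1.7, -12.8, 10.6]
gripper_width: 0.0123
[-15.1424167   -1.05118809   6.95391234] [-0.6520582  -1.49124273 -0.10593146] [ -0.5  -0.4 -55.6] [70.04796071 -0.23436011  0.17632216] [-0.42  0.93  1.06  0.4   1.51  1.42]
```

The moment has built up at 70° of turn, so the knob is at its stop. I'll let go, back out and look.

```bash
python3 -m jog '{"dp":[[0,0,0],[0,0,0],[0,0,0],[0,0,0],[0,0,0],[0,0,0]],"rotation":[[-1,0,0],[0,0,0],[0,0,0],[0,0,0],[0,0,0],[0,0,0]],"fingers":[0,100,100,100,100,100]}' 
python3 -m jog '{"dp":[[-0.01,0,0],[-0.03,0,0],[-0.04,0,0],[-0.04,0,0],[-0.03,0,0],[0,0,0]],"rotation":[[0,0,0],[0,0,0],[0,0,0],[0,0,0],[0,0,0],[0,0,0]],"fingers":[100,100,100,100,100,100]}'
python3 - <<'E'
from h import *
from workcell import viewer,manip
c=viewer.read_camera("wrist");np.savez("pics/w5.npz",**c)
im=c["image"][:,:,::-1].copy();u=proj(c,kn)[0]
x,y=int(u[0])-100,max(int(u[1])-100,0);g=im[y:y+200,x:x+200].astype(float)
g=np.clip(255*(g/150.)**.6,0,255).astype(np.uint8)
print(u,x,y,g.shape);cv2.imwrite("pics/w5c.png",cv2.resize(g,None,fx=2.5,fy=2.5,interpolation=cv2.INTER_CUBIC))
# lever pinch pose: tool along lever normal-down; report
for th in (.5,):
    B=Rp*R.from_euler("y",th)   # x to pivot tilted: base x along lever to pivot (down towards pivot)
    g0=w(p,np.array([.11-.22*np.cos(th),.09,.2+.22*np.sin(th)]))[0];print(g0,B.apply([1,0,0]))
E
```

```text
t: 12.2
ee_pos: [0.6878, -0.1293, 0.0838]
orientation: [0.62, 0.566, -0.496, 0.221]
contact_force: [0.2, -0.9, -0.5]
gripper_width: 0.0829
t: 12.8
ee_pos: [0.7089, -0.2047, 0.2188]
orientation: [0.622, 0.564, -0.495, 0.224]
contact_force: [0.0, -0.1, 0.2]
gripper_width: 0.0858
[281.50473973 202.17999701] 181 102 (200, 200, 3)
[0.50883782 0.04326221 0.30547362] [ 0.84615458  0.23275218 -0.47942554]
```

View pics/w5c.png

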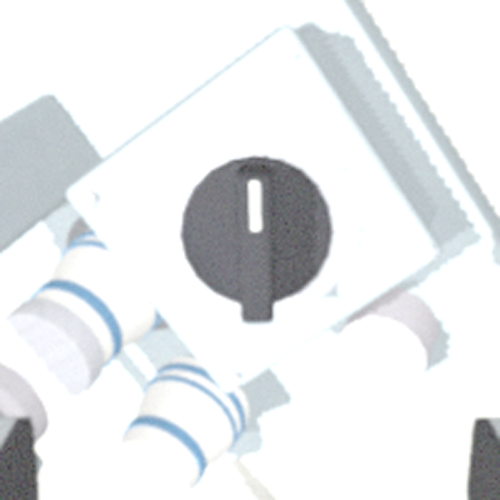

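The crop shows the bar upright in the picture, from (253,160) to (258,320). It turned with the tool through about 69°, and the knob is released and let go. Next, over to the lever.

Run:
```python
from h import *
a=plan([.66,-.20,.45],tool(-90,Rp)); b=plan([.509,.043,.41],tool(-90,Rp),a)
```

```text
n 6 rot/row [-5.71, -4.83, 1.49] tot [-34.3 -29.    8.9]
 dp [[-0.032, -0.019, -0.014], [-0.034, -0.016, -0.012], [-0.035, -0.014, -0.011], [-0.037, -0.012, -0.009], [-0.038, -0.011, -0.007], [-0.038, -0.009, -0.005]]
n 6 rot/row [0.0, 0.0, 0.0] tot [0. 0. 0.]
 dp [[0.007, -0.014, -0.046], [0.007, -0.014, -0.046], [0.007, -0.014, -0.046], [0.007, -0.014, -0.046], [0.007, -0.014, -0.046], [0.007, -0.014, -0.046]]
```

```bash
python3 -m jog '{"dp":[[-0.032,-0.019,-0.014],[-0.034,-0.016,-0.012],[-0.035,-0.014,-0.011],[-0.037,-0.012,-0.009],[-0.038,-0.011,-0.007],[-0.038,-0.009,-0.005],[0,0,0]],"rotation":[[-5.7,-4.8,1.5],[-5.7,-4.8,1.5],[-5.7,-4.8,1.5],[-5.7,-4.8,1.5],[-5.7,-4.8,1.5],[-5.7,-4.8,1.5],[0,0,0]],"fingers":[100,100,100,100,100,100,100]}' 
python3 -m jog '{"dp":[[0.007,-0.014,-0.046],[0.007,-0.014,-0.046],[0.007,-0.014,-0.046],[0.007,-0.014,-0.046],[0.007,-0.014,-0.046],[0.007,-0.014,-0.046],[0,0,0]],"rotation":[[0,0,0],[0,0,0],[0,0,0],[0,0,0],[0,0,0],[0,0,0],[0,0,0]],"fingers":[100,100,100,100,100,100,100]}'
python3 - <<'E'
from h import *
from workcell import viewer,manip
plan([.509,.043,.41],tool(-90,Rp))
c=viewer.read_camera("wrist");np.savez("pics/w6.npz",**c)
im=c["image"][:,:,::-1];g=np.clip(255*(im/200.)**.6,0,255).astype(np.uint8)
gr=lambda r:w(p,np.array([.11-r*np.cos(.5),.09,.2+r*np.sin(.5)]))[0]
print(manip.read_state()["joint_positions"].round(2),proj(c,[gr(.1725),gr(.22),gr(.2675)]).round(1));cv2.imwrite("pics/w6.png",g)
E
```

```text
t: 13.55
ee_pos: [0.6601, -0.1982, 0.4546]
orientation: [0.429, 0.561, -0.426, 0.566]
contact_force: [-1.0, 0.1, 0.7]
gripper_width: 0.0853
t: 14.25
ee_pos: [0.5034, 0.0479, 0.4058]
orientation: [0.429, 0.566, -0.427, 0.56]
contact_force: [0.5, 0.0, -0.0]
gripper_width: 0.0857
n 1 rot/row [0.18, -0.43, 0.16] tot [ 0.2 -0.4  0.2]
 dp [[-0.004, 0.004, 0.006]]
[-0.    0.14  1.43  0.01  1.57  1.3 ] [[287.7 148.5]
 [287.6 196.6]
 [287.5 247.6]]
```

View pics/w6.png

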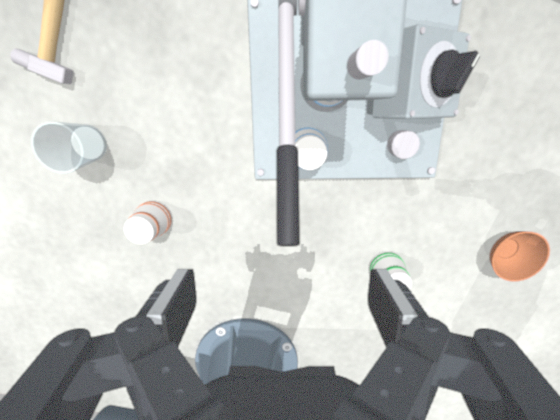

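The lever grip spans (288,146) to (288,245), within 2 px of the prediction. I'll descend to straddle it, allowing for the 32 mm tip offset.

```bash
python3 -m jog '{"dp":[[0.02,0.004,0.006],[0.03,0,0],[0.03,0,0],[0.03,0,0],[0.02,0,0],[0.014,0,0],[0.008,0,0],[0,0,0]],"rotation":[[0,0,0],[0,0,0],[0,0,0],[0,0,0],[0,0,0],[0,0,0],[0,0,0],[0,0,0]],"fingers":[100,100,100,100,100,100,100,100]}' 
python3 -m jog '{"dp":[[0,0,0],[0,0,0],[0,0,0],[0,0,0],[0,0,0],[0,0,0],[0,0,0],[0,0,0]],"rotation":[[0,0,0],[0,0,0],[0,0,0],[0,0,0],[0,0,0],[0,0,0],[0,0,0],[0,0,0]],"fingers":[0,0,0,0,0,0,0,0]}' 40
python3 - <<'E'
from h import *
P,Q=plan([.509,.043,.254],tool(-90,Rp))
# rows along the arc (tool y = press +-x)
from workcell import manip
P0=manip.read_state()["ee_pos"]
for dt in(.05,):
  a=np.arange(0,.7001,.05); g=np.array([[.11-.22*np.cos(.5-t),.09,.2+.22*np.sin(.5-t)] for t in a])
  d=np.diff(w(p,g),axis=0); print((Q.inv().apply(d)*1000).round(1).tolist())
E
```

```text
t: 15.1
ee_pos: [0.5113, 0.0397, 0.2535]
orientation: [0.429, 0.565, -0.428, 0.56]
contact_force: [-0.8, -0.1, 0.1]
gripper_width: 0.0853
t: 15.9
ee_pos: [0.5094, 0.0454, 0.2548]
orientation: [0.431, 0.568, -0.426, 0.557]
contact_force: [-12.9, 33.9, 5.2]
gripper_width: 0.0208
n 1 rot/row [0.05, -0.93, 0.15] tot [ 0.  -0.9  0.1]
 dp [[0.001, -0.001, 0.002]]
[[9.8, -5.0, 0.0], [10.0, -4.5, -0.0], [10.2, -4.0, -0.0], [10.4, -3.5, -0.0], [10.6, -3.0, -0.0], [10.7, -2.5, 0.0], [10.8, -1.9, 0.0], [10.9, -1.4, -0.0], [11.0, -0.8, 0.0], [11.0, -0.3, 0.0], [11.0, 0.3, -0.0], [11.0, 0.8, 0.0], [10.9, 1.4, -0.0], [10.8, 1.9, -0.0]]
```

It's gripped at 20.8 mm, but the grasp is pulled sideways by 36 N. I'll recentre it towards tool -z.

```bash
python3 -m jog '{"dp":[[0,0,-0.002],[0,0,-0.002],[0,0,-0.002],[0,0,0],[0,0,0]],"rotation":[[0,0,0],[0,0,0],[0,0,0],[0,0,0],[0,0,0]],"fingers":[0,0,0,0,0]}' 40
```

```text
t: 16.4
ee_pos: [0.5099, 0.0458, 0.2556]
orientation: [0.43, 0.564, -0.428, 0.561]
contact_force: [-3.0, -2.3, 4.8]
gripper_width: 0.021
```

Centred. Now I'll pull down along the arc, halfway first.

```bash
python3 -m jog '{"dp":[[0.010,-0.005,0],[0.010,-0.0045,0],[0.010,-0.004,0],[0.0105,-0.0035,0],[0.0105,-0.003,0],[0.0105,-0.0025,0],[0.011,-0.002,0],[0,0,0]],"rotation":[[0,0,0],[0,0,0],[0,0,0],[0,0,0],[0,0,0],[0,0,0],[0,0,0],[0,0,0]],"fingers":[0,0,0,0,0,0,0,0]}'
```

```text
t: 17.2
ee_pos: [0.4873, 0.0392, 0.1827]
orientation: [0.43, 0.563, -0.427, 0.562]
contact_force: [0.2, -4.1, 8.1]
gripper_width: 0.0205
```

```bash
python3 -m jog '{"dp":[[0.011,-0.0015,0],[0.011,-0.001,0],[0.011,0,0],[0.011,0,0],[0.011,0.001,0],[0.010,0.0015,0],[0.008,0.0015,0],[0,0,0]],"rotation":[[0,0,0],[0,0,0],[0,0,0],[0,0,0],[0,0,0],[0,0,0],[0,0,0],[0,0,0]],"fingers":[0,0,0,0,0,0,0,0]}'
python3 -m jog '{"dp":[[0.002,0,0],[0.002,0,0],[0,0,0]],"rotation":[[0,0,0],[0,0,0],[0,0,0]],"fingers":[0,0,0]}'
```

```text
t: 18.0
ee_pos: [0.4891, 0.0398, 0.1101]
orientation: [0.43, 0.563, -0.427, 0.562]
contact_force: [-0.1, -8.5, 10.9]
gripper_width: 0.0206
t: 18.3
ee_pos: [0.4898, 0.0399, 0.107]
orientation: [0.43, 0.562, -0.427, 0.563]
contact_force: [2.5, -6.8, 10.7]
gripper_width: 0.0204
```

```bash
python3 -m jog '{"dp":[[0.002,0,0],[0.002,0,0],[0,0,0]],"rotation":[[0,0,0],[0,0,0],[0,0,0]],"fingers":[0,0,0]}'; python3 -m jog '{"dp":[[0.001,0,0],[0.001,0,0],[0,0,0],[0,0,0],[0,0,0]],"rotation":[[0,0,0],[0,0,0],[0,0,0],[0,0,0],[0,0,0]],"fingers":[0,0,0,0,0]}'
```

```text
t: 18.6
ee_pos: [0.4904, 0.04, 0.1042]
orientation: [0.431, 0.562, -0.426, 0.563]
contact_force: [-1.4, -5.0, 24.1]
gripper_width: 0.0212
t: 19.1
ee_pos: [0.4907, 0.0402, 0.1033]
orientation: [0.431, 0.562, -0.426, 0.563]
contact_force: [-6.0, -5.9, 38.6]
gripper_width: 0.0208
```

The lever is at its stop: the force climbed to 39 N and was held. Now I'll ease it back at about 5 mm per row.

```bash
python3 -m jog '{"dp":[[-0.003,0,0],[-0.004,0,0],[-0.005,-0.001,0],[-0.005,-0.001,0],[-0.005,-0.001,0],[-0.005,-0.0005,0],[-0.005,-0.0005,0],[-0.005,0,0]],"rotation":[[0,0,0],[0,0,0],[0,0,0],[0,0,0],[0,0,0],[0,0,0],[0,0,0],[0,0,0]],"fingers":[0,0,0,0,0,0,0,0]}'
python3 -m jog '{"dp":[[-0.005,0,0],[-0.005,0,0],[-0.005,0,0],[-0.005,0.0005,0],[-0.005,0.0005,0],[-0.005,0.0005,0],[-0.005,0.0005,0],[-0.005,0.001,0]],"rotation":[[0,0,0],[0,0,0],[0,0,0],[0,0,0],[0,0,0],[0,0,0],[0,0,0],[0,0,0]],"fingers":[0,0,0,0,0,0,0,0]}'
python3 -m jog '{"dp":[[-0.005,0.001,0],[-0.005,0.001,0],[-0.005,0.001,0],[-0.005,0.0015,0],[-0.005,0.0015,0],[-0.005,0.0015,0],[-0.005,0.002,0],[-0.005,0.002,0]],"rotation":[[0,0,0],[0,0,0],[0,0,0],[0,0,0],[0,0,0],[0,0,0],[0,0,0],[0,0,0]],"fingers":[0,0,0,0,0,0,0,0]}'
```

```text
t: 19.9
ee_pos: [0.4855, 0.0387, 0.1379]
orientation: [0.43, 0.563, -0.427, 0.562]
contact_force: [3.7, -5.2, 6.8]
gripper_width: 0.0206
t: 20.7
ee_pos: [0.4869, 0.0391, 0.1773]
orientation: [0.429, 0.564, -0.428, 0.561]
contact_force: [-2.0, -7.6, 4.2]
gripper_width: 0.0207
t: 21.5
ee_pos: [0.4972, 0.0421, 0.2169]
orientation: [0.429, 0.564, -0.428, 0.561]
contact_force: [-3.5, -4.2, 3.9]
gripper_width: 0.0209
```

```bash
python3 -m jog '{"dp":[[-0.005,0.002,0],[-0.005,0.002,0],[-0.005,0.002,0],[-0.005,0.002,0],[-0.005,0.002,0],[-0.005,0.0025,0],[-0.004,0.002,0],[0,0,0]],"rotation":[[0,0,0],[0,0,0],[0,0,0],[0,0,0],[0,0,0],[0,0,0],[0,0,0],[0,0,0]],"fingers":[0,0,0,0,0,0,0,0]}'
python3 -m jog '{"dp":[[-0.002,0.001,0],[-0.002,0.001,0],[0,0,0],[0,0,0]],"rotation":[[0,0,0],[0,0,0],[0,0,0],[0,0,0]],"fingers":[0,0,0,0]}'
```

```text
t: 22.3
ee_pos: [0.5112, 0.0463, 0.2494]
orientation: [0.429, 0.565, -0.428, 0.56]
contact_force: [-2.0, -4.6, -2.6]
gripper_width: 0.0206
t: 22.7
ee_pos: [0.5112, 0.0464, 0.2503]
orientation: [0.427, 0.566, -0.43, 0.558]
contact_force: [-0.7, -7.5, -25.4]
gripper_width: 0.0206
```

The arm is now pulling against the upper stop (-25 N), so the lever is fully up. I'll relieve that, let go and lift clear.

```bash
python3 -m jog '{"dp":[[0.003,-0.001,0],[0,0,0],[0,0,0],[0,0,0],[0,0,0],[0,0,0],[0,0,0],[0,0,0]],"rotation":[[0,0,0],[0,0,0],[0,0,0],[0,0,0],[0,0,0],[0,0,0],[0,0,0],[0,0,0]],"fingers":[0,0,100,100,100,100,100,100]}'
python3 -m jog '{"dp":[[-0.01,0,0],[-0.03,0,0],[-0.04,0,0],[-0.04,0,0],[-0.032,0.004,0],[0,0,0],[0,0,0]],"rotation":[[0,0,0],[0,0,0],[0,0,0],[0,0,0],[0,0,0],[0,0,0],[0,0,0]],"fingers":[100,100,100,100,100,100,100]}'
python3 - <<'E'
from h import *
from workcell import viewer
c=viewer.read_camera("wrist");S=viewer.read_camera("scene")
np.savez("pics/w7.npz",**c)
gr=lambda r:w(p,np.array([.11-r*np.cos(.5),.09,.2+r*np.sin(.5)]))[0]
print(proj(c,[gr(.1725),gr(.22),gr(.2675)]).round(1))
a=S["image"][130:330,200:400,::-1]; b=c["image"][:300,100:500,::-1]
b=np.clip(255*(b/200.)**.6,0,255).astype(np.uint8)
cv2.imwrite("pics/w7.png",np.hstack([cv2.resize(a,(400,400),interpolation=cv2.INTER_CUBIC),np.vstack([b,np.zeros((100,400,3),np.uint8)])]))
E
```

```text
t: 23.5
ee_pos: [0.5129, 0.0469, 0.2514]
orientation: [0.43, 0.564, -0.428, 0.561]
contact_force: [-0.3, -0.2, -0.0]
gripper_width: 0.0858
t: 24.2
ee_pos: [0.517, 0.0471, 0.4039]
orientation: [0.43, 0.564, -0.427, 0.561]
contact_force: [0.8, -0.3, 0.0]
gripper_width: 0.0855
[[282.7 162.5]
 [282.6 210.6]
 [282.6 261.5]]
```

View pics/w7.png

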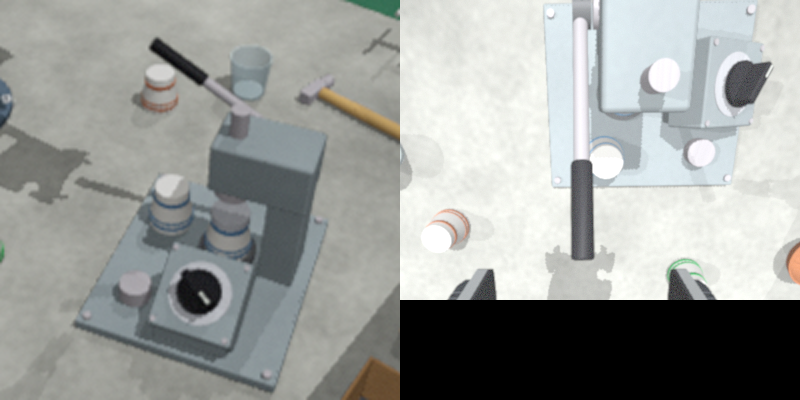

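The picture shows the lever back up, its grip from (582,160) to (582,258), matching the prediction and the earlier view. The knob is still turned, and the cups and tin look unmoved. Handing in.

```bash
python3 -c "
from workcell import job; print(job.hand_in())"
```

```text
the job is handed in; nothing more can be done
None
```

The job is done and handed in at about 24 s on the robot clock; the hand-in gave no verdict.

- **Knob:** I pushed it down to its stop (force rose from 8 to 16 N), turned it about 69° clockwise until it met the end stop, and let go. Later pictures show it still turned. I did not measure how far down it stayed.
- **Lever:** I pulled it about 150 mm down to its stop, held it there with up to 39 N, and eased it back over about 3.5 s to its upper stop. The last wrist picture shows the grip within 3.5 px of where the model puts it when up, the same as before the pull.
- **Cap:** I did not measure it. That it is home follows from the lever reaching the end of its stroke.
- **Robot and bystanders:** The arm is clear of everything and reads under 1 N. The cups, tin, tumbler and mallet in the last views look unmoved by eye. The bowl shows only at the edge of the last view, so I did not check it.

**What disagreed:**
- **Tool point:** The first grasp of the knob closed on nothing. The wrist pictures and a touch on the bar top showed that the fingertips sit about 32 mm behind the reported TCP, so I corrected for that from then on.
- **Lever grasp:** This grasp was about 6 mm off centre and pulled sideways with some 36 N, until I recentred it before pulling.

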